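# Unlock a display stand with the forked key

## Robot

A 6-joint arm with a two-finger parallel gripper is mounted at the origin on a cart in front of the work surface, level with it; the furniture and walls round the work are solid. World frame = base frame: x ahead of the robot, y to its left, z up, the work surface at z = 0. Lengths are in mm, angles in degrees, forces in N, time in s.
With the tool pointing down it reaches from about 275 to 975 mm from the base axis. Payload 8.4 kg.
Tool frame: the origin (TCP) lies on the mounting face of the last link; the fingertips stand 190 mm ahead of it and the grasp point (between the pads) lies 171 mm ahead of it; z points along the fingers, y is the direction in which the jaws open and shut (so a half turn about z gives the same grasp; the last joint's range is limited). The gripper opens to 92 mm and grips with 3 to 60 N. Pads are 20 mm wide; open, the fingers measure 128 mm over their backs; the gripper's body (75 mm by 189 mm) begins 69 mm behind the grasp point.
Start: joints at [67.242, 20.225, 93.587, -0, 66.188, -0.138], TCP at [240.389, 576.925, 404.683] pointing down, gripper open.
Joint ranges: [-150.9, 150.9], [-52.94, 120.26], [3.33, 152.33], [-74.26, 254.26], [0, 154.13], [-172.89, 172.89]. Speed limits (degrees/s): [127.2, 127.2, 159.86, 180, 180, 180].

## Interface

Orientations are given as [roll, pitch, yaw] about the fixed x, y, z axes, in that order (R = Rz(yaw) Ry(pitch) Rx(roll)).
In Python, from station import env gives the robot as it stands.
- The arm moves only by the shell command python3 -m jog 'ROWS' [FORCE]. ROWS is a JSON object of lists of equal length, an entry for each row: "dp": the shift along the tool's x, y, z in m, a list of three; "rotation": the turn, a rotation vector about the tool's x, y, z in rad, a list of three; "hand": the opening in per cent of the stroke, from 0 (shut) to 100 (fully open). A call has exactly 5 rows; each row is the pose to reach, as a shift and turn from the pose commanded when the call began, along the tool's axes at that moment; what a row does not reach only later rows make up. A row lasts 1/8 s, in which the tool goes at most 62.5 mm and 10.7 degrees, less where a joint would pass 70% of its speed; a pose out of reach is approached as far as the arm can. A call with a gripper value outside its range is refused whole. The fingers move at their own pace and stop on an object; FORCE is the grip in N (left out, the last holds). Time passes only in rows, so rows that repeat a pose let the fingers close, or fill a call up. It gives the time, the measured TCP pose, the force and the opening at its end, in the units of the state.
- env.sense(): the state, without advancing time (a new reading comes with each control period).
- env.read_camera(name): name is "scene" or "top" or "wrist"; returns a dict with "pixels" (420x560x3 uint8, red, green, blue), "depth" (420x560 float32, mm along the optical axis (not along the pixel's ray), 0 where there is no reading), "K" (3x3 intrinsics, pixels), "extrinsics" (4x4, takes a point from world to camera coordinates); the wrist camera has in their place "hand_eye" (4x4, takes a point from camera to tool coordinates, whose origin is the TCP and whose axes are the flange's). Camera axes: x right, y up, looking along -z (the intrinsics and any distortion apply to the point x, -y, -z); pixel columns grow to the right and rows downward; lengths in mm; the calibration is good to about 2 mm. A picture is of the moment at which its call begins: read the wrist's pose just before it.
- env.hand_in(): hands the job in, once; it reports no verdict.
The state is a dict: "time": time; "qpos": joint angles; "qvel": joint speeds; "effort": joint torques, N m; "eef_pos": TCP position; "tool_rot": TCP orientation; "wrist_force": force on the tool from outside, world axes, zero at the start; "torque": the same for the moment, N m; "width": finger opening in mm.
Only numpy, scipy, OpenCV 4.12 (cv2) and the standard library are available. Lean on these libraries where they do the work, as an engineer would, in place of code of your own. Each camera call takes 0.05 s, during which the arm holds its last target. There are 200 camera calls.

## Task

Pick up the forked key with the yellow handle, set its two prongs down astride the spring bar of the display stand with the red collar, between the collar and the lug on the locking-pin side, and push the red collar sideways against its spring until the steel link over the tape roll springs up by itself. Then let the bar spring back and stand the key upright in its black tray again. Push the collar only with the key, and leave the blue-collared stand locked.

Things in the scene. Friction and masses are not known exactly. Their poses are not given: they have to be found in the camera images.
- fork_mid (a point): Middle (half-way up) of the forked key, standing on its prongs in the tray; 120 mm tall, 0.16 kg. z up, x from prong to prong. Yellow handle: upper 57 mm, 30 mm along x, 24 mm along y. Below it a steel bridge and two prongs, each 48 mm long below the bridge, 10 mm along x, 22 mm along y, 24 mm apart (44 mm over both).
- tray: Low black square tray, fixed; outside 110 x 110 x 12 mm, inner floor 4 mm above the table. Origin: centre of its underside.
- red_collar (a point): Red disc, 48 mm across, 8 mm thick, on the red stand's 10 mm spring bar, moving with it. Origin: its centre, 45 mm above the table; z up, y along the level bar towards the locking pin (spring on the -y side). Prongs go in from above on the +y side, one each side of the bar: free from the disc's face (y 4 mm) to a lug (y 46 mm), base 12 mm high below. Push the disc to its -y.
- red_bar (a joint): Travel of the red bar and collar towards -y of the collar, in m: 0 locked, stop at 0.020. The spring needs 2.4 N to start and 4.8 N at the stop; the pin is clear of the link from about 0.010 on. It springs back when let go.
- red_link (a joint): Angle of the red stand's hinged steel link, rad: 0 (up to about 0.03) locked down, 0.9 fully up. Once the pin has cleared it, its own spring lifts it in about half a second and it stays up. It runs level over the tape roll from a hinge on the collar's -x side, 100 mm from the bar.
- red_link_end (a point): Top of the free end of the red stand's steel link, 16 mm wide; when locked it lies 78 mm along +y of the collar's centre and 56 mm above the table. It rises to about 135 mm when freed.
- blue_collar (a point): The same disc in blue on the other, otherwise identical stand. Leave it alone.
- blue_link (a joint): Angle of the blue stand's link, rad: 0 (up to about 0.03) locked; it must stay locked.
There are look-alikes about, which are no part of the job. Of the things like the part that bears fork_mid, leave any that is orange; of the rest the larger one is meant.

How it is judged (in metres and radians):
On the way, in this order (a step that is already met when the one before it is completed fails the run):
1. the key presses the red collar and moves it more than 3 mm (contact force between fork and red_bar above 1 N and value of joint red_bar above 0.003 m), for 0.02 s.
2. the red stand's link springs up (value of joint red_link above 0.6 rad), for 0.2 s.
At the end, for the whole second after the job is handed in: The red stand's link is up (more than 0.6 rad), its bar has sprung back (less than 3 mm), the blue link is still locked (under 0.1 rad), and the key stands still and upright (within 10 degrees) on the floor of the tray, its axis within 55 mm of the tray's centre (value of joint red_link above 0.6 rad and value of joint red_bar below 0.003 m and value of joint blue_link below 0.1 rad and horizontal distance between fork_mid and tray below 0.055 m and height (world z) of fork_mid below 0.07 m and angle between fork_mid's own z axis and vertical below 0.17 rad and linear speed of fork below 0.02 m/s); the robot touches nothing.
It fails at once if the blue stand is unlocked (value of joint blue_link above 0.1 rad).
It fails at once if the gripper itself pushes the red collar or its bar (contact force between any of the fingers, the arm and red_bar above 1 N).
It also fails if it takes over 54 s, if anything falls off the work surface, if the arm or the gripper's body presses on something with over 40 N, if the wrist force passes 120 N, or if a joint passes its speed limit or range.

## Working session

There is one attempt and no reset: what is moved stays moved. The work goes in short steps, Python scripts to look and compute and a shell command to move; the robot and the scene stay as the last step left them, time stands still between calls to the robot, and variables do not carry over. Pictures are saved under pics/ and viewed, about 8 in all and at most 12, crops included, and the job is handed in when it is done.

```bash
mkdir -p pics; ls; cat > h.py <<'E'
import numpy as np, cv2, pickle
from station import env
def world(c, u, v, d=None):
    """pixel(s) -> world mm (scene/top)"""
    u=np.atleast_1d(u).astype(float); v=np.atleast_1d(v).astype(float)
    if d is None: d=c['depth'][v.astype(int),u.astype(int)]
    K=np.array(c['K']); x=(u-K[0,2])/K[0,0]*d; y=(v-K[1,2])/K[1,1]*d
    P=np.stack([x,-y,-d,np.ones_like(d)])
    T=np.linalg.inv(c['extrinsics']) if 'extrinsics' in c else c['T']
    return (T@P)[:3].T
def snap(n):
    from scipy.spatial.transform import Rotation as R
    s=env.sense(); c=env.read_camera(n)
    if n=='wrist':
        T=np.eye(4); T[:3,:3]=R.from_euler('xyz',s['tool_rot'],degrees=True).as_matrix(); T[:3,3]=s['eef_pos']
        c['T']=T@np.array(c['hand_eye'])
    return c
def cloud(c):
    v,u=np.mgrid[0:420,0:560]
    return world(c,u.ravel(),v.ravel(),c['depth'].ravel().astype(float)).reshape(420,560,3)
def save(c,n): cv2.imwrite('pics/'+n+'.png',c['pixels'][:,:,::-1])
E
python3 - <<'E'
from h import *
print(env.sense())
for n in('scene','top'):
    c=snap(n); save(c,n+'0'); pickle.dump(c,open(n+'0.pkl','wb')); print({k:(x if k not in('pixels','depth') else x.shape) for k,x in c.items()})
E
```

```text
pics
{'time': 0.0, 'qpos': array([ 6.72420937e+01,  2.02619582e+01,  9.36286950e+01, -2.17525108e-03,
        6.61887735e+01, -1.38591274e-01]), 'qvel': array([ 0.06518124,  0.07344127, -0.07028498,  0.04311644,  0.08742159,
       -0.0435384 ]), 'effort': array([-3.80088226e-03, -5.93858850e+01, -3.34200847e+01,  6.95124222e-02,
        2.36443954e-02, -8.43466660e-05]), 'eef_pos': array([240.30400934, 576.70074365, 403.97212622]), 'tool_rot': array([-1.79920569e+02,  1.79674671e-03,  1.57381566e+02]), 'wrist_force': array([ 0.14409641,  0.35822644, -0.06701145]), 'torque': array([ 0.00258939, -0.00139987, -0.00898232]), 'width': 91.85336169316066}
{'pixels': (420, 560, 3), 'depth': (420, 560), 'K': array([[386.62672714,   0.        , 277.63278447],
       [  0.        , 386.62672714, 208.64502082],
       [  0.        ,   0.        ,   1.        ]]), 'extrinsics': array([[ 8.37839741e-01, -5.45687104e-01, -1.58162189e-02,
        -4.18295776e+02],
       [ 4.18732874e-01,  6.23787727e-01,  6.59963372e-01,
        -2.28291801e+02],
       [-3.50267538e-01, -5.59566312e-01,  7.51131277e-01,
        -8.69296501e+02],
       [ 0.00000000e+00,  0.00000000e+00,  0.00000000e+00,
         1.00000000e+00]])}
{'pixels': (420, 560, 3), 'depth': (420, 560), 'K': array([[480.38453796,   0.        , 283.42634966],
       [  0.        , 480.38453796, 212.65625662],
       [  0.        ,   0.        ,   1.        ]]), 'extrinsics': array([[-9.37625047e-03, -9.99784838e-01, -1.85030893e-02,
        -3.86037738e+00],
       [ 9.83421956e-01, -1.25706436e-02,  1.80895647e-01,
        -5.13576135e+02],
       [-1.81089321e-01, -1.65002214e-02,  9.83328226e-01,
        -1.32467898e+03],
       [ 0.00000000e+00,  0.00000000e+00,  0.00000000e+00,
         1.00000000e+00]])}
```

View pics/scene0.png

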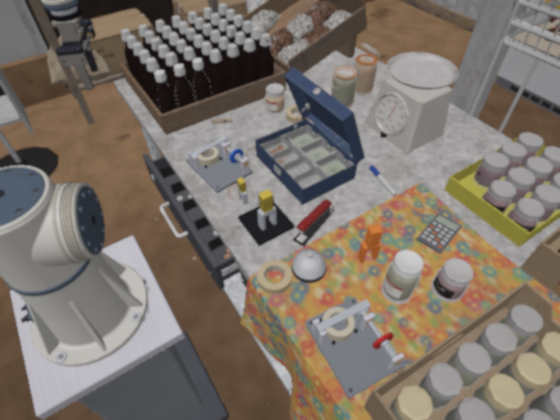

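View pics/top0.png

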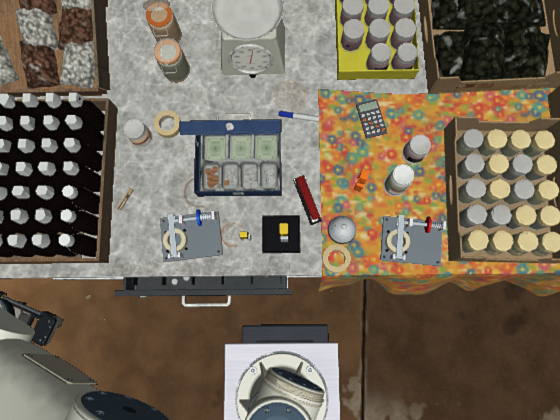

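The scene holds three fork-like keys: yellow in the tray (top 284,232; scene 266,205), a smaller yellow one (top 245,236; scene 242,188), and an orange one (top 361,178; scene 370,242). I choose the large yellow key in the tray. The red stand is at top (412,240) with its collar at (429,224), and the blue stand is at top (191,236).

```bash
python3 - <<'E'
from h import *
for n in('scene','top'):
    c=pickle.load(open(n+'0.pkl','rb')); W=cloud(c); h=cv2.cvtColor(c['pixels'],cv2.COLOR_RGB2HSV).astype(int)
    H,S,V=h[...,0],h[...,1],h[...,2]
    boxes={'scene':dict(key=(235,180,290,240),red=(370,325,405,360),blue=(222,140,255,172)),'top':dict(key=(262,215,300,252),red=(418,208,445,238),blue=(190,205,215,230))}[n]
    for k,b in boxes.items():
        m=np.zeros((420,560),bool); m[b[1]:b[3],b[0]:b[2]]=1
        if k=='key': q=m&(H>18)&(H<36)&(S>110)&(V>90)
        if k=='red': q=m&((H<6)|(H>174))&(S>170)
        if k=='blue': q=m&(H>100)&(H<125)&(S>120)
        p=W[q]; p=p[np.isfinite(p).all(1)]
        print(n,k,q.sum(),np.argwhere(q).mean(0).round(),'med',np.median(p,0).round(1),'p5',np.percentile(p,4,0).round(1),'p95',np.percentile(p,96,0).round(1))
        if k=='key':
            t=W[m&(np.abs(W[...,2]-122)<6)]; print(' keytop',len(t),t.mean(0).round(1),t.min(0).round(1),t.max(0).round(1))
            r=cv2.minAreaRect(t[:,:2].astype(np.float32)); print(r)
    if n=='top':
        # tray dark
        m=np.zeros((420,560),bool); m[205:265,255:308]=1
        q=m&(V<60)&(W[...,2]<25); print('tray',cv2.minAreaRect(W[q][:,:2].astype(np.float32)),np.median(W[q],0))
        # stand bases
        for k,b in dict(red=(372,205,450,272),blue=(155,205,228,265)).items():
            m[:]=0; m[b[1]:b[3],b[0]:b[2]]=1
            q=m&(np.abs(W[...,2]-12)<4)&(S<60); qq=cv2.morphologyEx(q.astype(np.uint8),cv2.MORPH_OPEN,np.ones((3,3)))>0
            print(k,'base',qq.sum(),cv2.minAreaRect(W[qq][:,:2].astype(np.float32)))
c=pickle.load(open('top0.pkl','rb'))['pixels'][:,:,::-1]
a=cv2.resize(c[200:275,375:450],(390,390),interpolation=cv2.INTER_CUBIC); b=cv2.resize(c[200:275,228:303],(390,390),interpolation=cv2.INTER_CUBIC)
cv2.imwrite('pics/crop1.png',np.hstack([a,b]))
E
```

```text
scene key 296 [197. 260.] med [450.5 -19.7 100.4] p5 [441.4 -25.1  60.9] p95 [467.5  95.8 125.7]
 keytop 112 [456.6 -15.5 123. ] [441.6 -25.2 116.2] [472.4  -1.5 127.5]
((457.478271484375, -14.138385772705078), (29.506315231323242, 24.388607025146484), 6.147350788116455)
scene red 71 [340. 382.] med [ 466.9 -421.5   63.7] p5 [ 453.4 -425.1   47.3] p95 [ 488.4 -418.2   69.2]
scene blue 68 [155. 235.] med [494.5 226.6  56.5] p5 [483.1 223.3  31.3] p95 [519.6 230.2  68.5]
top key 106 [229. 283.] med [456.4  -9.3 122.7] p5 [442.9 -20.  111.7] p95 [471.1   1.5 127. ]
 keytop 96 [457.8  -9.5 122.8] [443.5 -20.1 116.7] [471.7   1.7 127.7]
((457.5903015136719, -9.235481262207031), (21.69029426574707, 27.967899322509766), 89.1368637084961)
top red 64 [225. 428.] med [ 469.4 -414.5   60.8] p5 [ 453.8 -418.7   38.4] p95 [ 491.1 -411.6   70.3]
top blue 63 [218. 198.] med [498.7 231.5  62.8] p5 [482.6 227.   37.3] p95 [520.8 240.2  71.4]
tray ((474.07989501953125, -11.819938659667969), (132.3824462890625, 140.04901123046875), 89.59819030761719) [457.64937369   4.84221995   4.63615387]
red base 950 ((432.1097106933594, -377.5752258300781), (175.4134063720703, 126.90870666503906), 81.02822875976562)
blue base 762 ((455.25250244140625, 261.4599609375), (127.51400756835938, 172.14125061035156), 6.004204273223877)
```

View pics/crop1.png

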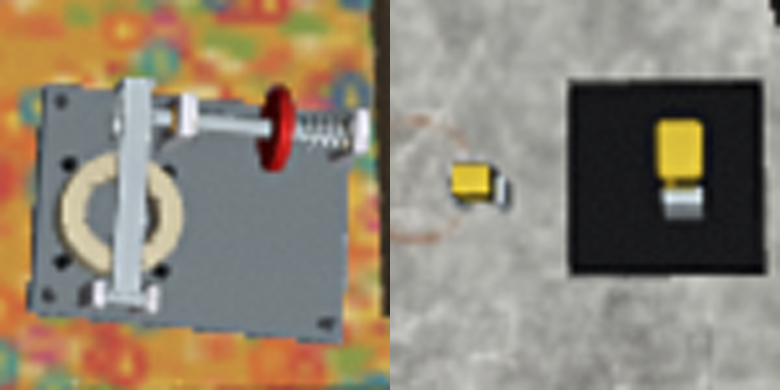

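The crop confirms the choice: the tray key is clearly the larger one, with its prongs along world x. The red bar runs nearly along world y, with pin and link on the +y side. Next I move over the key for a wrist view.

```bash
python3 - <<'E'
from h import *
c=pickle.load(open('top0.pkl','rb')); W=cloud(c)
def hm(x0,x1,y0,y1):
    m=(W[...,0]>x0)&(W[...,0]<x1)&(W[...,1]>y0)&(W[...,1]<y1); return np.percentile(W[m][:,2],[50,98]).round() if m.sum() else None
for y in range(-560,320,40): print(y,hm(350,450,y,y+40),hm(450,560,y,y+40),hm(560,680,y,y+40))
E
python3 -m jog '{"dp":[[-0.023,-0.055,0],[-0.046,-0.11,0],[-0.069,-0.166,0],[-0.092,-0.222,0],[-0.115,-0.277,0]],"rotation":[[0,0,-0.08],[0,0,-0.16],[0,0,-0.24],[0,0,-0.32],[0,0,-0.395]],"hand":[100,100,100,100,100]}' 20
```

```text
-560 [ 95. 105.] [ 96. 103.] [ 97. 104.]
-520 [ 59. 106.] [ 58. 100.] [ 51. 100.]
-480 [ 7. 17.] [ 2. 60.] [1. 7.]
-440 [11. 17.] [ 5. 68.] [ 1. 83.]
-400 [11. 35.] [ 6. 60.] [  4. 121.]
-360 [23. 61.] [ 9. 62.] [107. 125.]
-320 [ 9. 55.] [ 2. 31.] [  3. 123.]
-280 [0. 6.] [1. 6.] [  1. 117.]
-240 [ 1. 16.] [ 2. 44.] [  2. 122.]
-200 [21. 47.] [36. 65.] [1. 7.]
-160 [ 4. 30.] [ 2. 46.] [1. 7.]
-120 [-1.  6.] [ 4. 65.] [-0. 53.]
-80 [-0. 11.] [ 1. 57.] [ 4. 55.]
-40 [  2. 123.] [  3. 126.] [ 0. 65.]
0 [ 2. 16.] [ 3. 16.] [30. 62.]
40 [ 0. 12.] [ 0. 15.] [29. 63.]
80 [ 0. 82.] [-0. 82.] [30. 62.]
120 [-0.  6.] [-0.  5.] [28. 62.]
160 [ 3. 16.] [ 2. 60.] [30. 62.]
200 [ 7. 17.] [12. 68.] [30. 62.]
240 [10. 36.] [11. 53.] [ 2. 66.]
280 [15. 61.] [15. 63.] [0. 7.]
time: 0.72
eef_pos: [239.5, 275.1, 404.4]
tool_rot: [-180.0, 0.0, -179.8]
wrist_force: [1.1, -0.1, 0.5]
width: 91.7
```

```bash
python3 -m jog '{"dp":[[-0.03,-0.05,0],[-0.06,-0.1,0],[-0.09,-0.15,0],[-0.12,-0.2,0],[-0.15,-0.25,0]],"rotation":[[0,0,0],[0,0,0],[0,0,0],[0,0,0],[0,0,0]],"hand":[100,100,100,100,100]}'
python3 -m jog '{"dp":[[-0.03,-0.02,0],[-0.06,-0.037,0],[-0.067,-0.037,0],[-0.067,-0.037,0],[-0.067,-0.037,0]],"rotation":[[0,0,0],[0,0,0],[0,0,0],[0,0,0],[0,0,0]],"hand":[100,100,100,100,100]}'
python3 - <<'E'
from h import *
c=snap('wrist'); save(c,'w1'); pickle.dump(c,open('w1.pkl','wb')); print(c['hand_eye'],c['T'],c['K'])
W=cloud(c); W[c['depth']==0]=np.nan
print('table z',np.nanpercentile(W[...,2],[5,30,50,70,95]).round(1))
q=np.abs(W[...,2]-123)<6; q&=(np.abs(W[...,0]-457)<40)&(np.abs(W[...,1]+12)<40)
p=W[q]; print('top',len(p),p.mean(0)); print(cv2.minAreaRect(p[:,:2].astype(np.float32)))
E
```

```text
time: 1.35
eef_pos: [390.6, 25.1, 404.8]
tool_rot: [180.0, 0.0, 180.0]
wrist_force: [0.3, 0.6, -0.1]
width: 91.4
time: 1.98
eef_pos: [456.1, -9.3, 404.5]
tool_rot: [180.0, -0.1, -179.9]
wrist_force: [-0.2, 0.6, 1.0]
width: 91.8
[[-8.83362797e-04  9.67137362e-01  2.54252910e-01  7.13691896e+01]
 [ 9.99999429e-01  7.01247296e-04  8.06912424e-04 -7.08679150e-01]
 [ 6.02100988e-04  2.54253478e-01 -9.67137429e-01  2.01892257e+01]
 [ 0.00000000e+00  0.00000000e+00  0.00000000e+00  1.00000000e+00]] [[-1.90158812e-04 -9.67361916e-01 -2.53398673e-01  3.84728148e+02]
 [ 9.99999876e-01 -3.00517971e-04  3.96808913e-04 -1.00745794e+01]
 [-4.60008685e-04 -2.53398566e-01  9.67361853e-01  3.84397850e+02]
 [ 0.00000000e+00  0.00000000e+00  0.00000000e+00  1.00000000e+00]] [[341.12565252   0.         274.82660152]
 [  0.         341.12565252 209.84664937]
 [  0.           0.           1.        ]]
table z [-7.452e+02 -5.000e-01  1.400e+00  4.390e+01  3.265e+02]
top 1066 [456.59727487 -12.81400637 123.09010686]
((457.7582702636719, -12.868285179138184), (23.54012680053711, 30.439128875732422), 89.86119842529297)
```

View pics/w1.png

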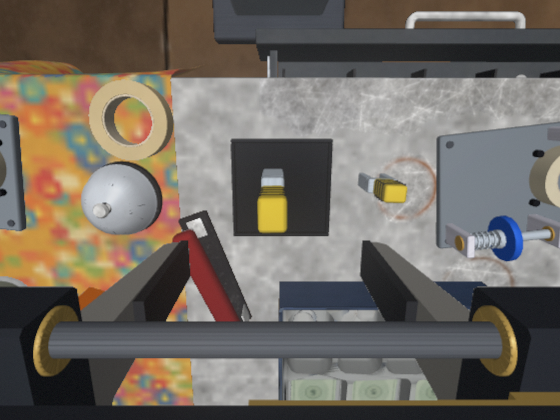

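The wrist view shows the key handle at (272,212) in the tray (232–331, 139–237). That puts it at (457,−12.8) with its top at z 123, as expected. Checking the settled pose and tray centre, then descending.

```bash
python3 - <<'E'
from h import *
print(env.sense()['eef_pos'])
c=pickle.load(open('w1.pkl','rb')); W=cloud(c); V=c['pixels'].max(2); m=np.zeros((420,560),np.uint8); m[132:244,225:338]=1
q=(m>0)&(V<60); print('tray',cv2.minAreaRect(W[q&(W[...,2]<20)][:,:2].astype(np.float32)), [np.percentile(W[q&(W[...,2]<20)][:,i],[1,99]) for i in (0,1)])
E
python3 -m jog '{"dp":[[-0.001,-0.003,0.025],[-0.001,-0.003,0.055],[-0.001,-0.003,0.09],[-0.001,-0.003,0.12],[-0.001,-0.003,0.134]],"rotation":[[0,0,0],[0,0,0],[0,0,0],[0,0,0],[0,0,0]],"hand":[100,100,100,100,100]}'
python3 -m jog '{"dp":[[0,0,0],[0,0,0],[0,0,0],[0,0,0],[0,0,0]],"rotation":[[0,0,0],[0,0,0],[0,0,0],[0,0,0],[0,0,0]],"hand":[60,25,0,0,0]}' 55
python3 -m jog '{"dp":[[0,0,0],[0,0,0],[0,0,0],[0,0,0],[0,0,0]],"rotation":[[0,0,0],[0,0,0],[0,0,0],[0,0,0],[0,0,0]],"hand":[0,0,0,0,0]}'
```

```text
[456.1750095   -9.30625538 404.63291656]
tray ((459.4696044921875, -3.1492996215820312), (108.04655456542969, 107.13631439208984), 89.96739196777344) [array([406.03954444, 512.11424567]), array([-56.23680387,  49.81651895])]
time: 2.65
eef_pos: [457.1, -12.5, 269.6]
tool_rot: [180.0, -0.1, -179.9]
wrist_force: [0.3, -0.5, 0.2]
width: 92.0
time: 3.28
eef_pos: [458.2, -13.0, 271.0]
tool_rot: [-180.0, 0.0, -180.0]
wrist_force: [-0.4, -0.9, 0.1]
width: 43.8
time: 3.9
eef_pos: [458.1, -13.0, 270.7]
tool_rot: [-180.0, -0.0, -180.0]
wrist_force: [-0.4, -0.4, 0.1]
width: 23.9
```

```bash

python3 -m jog '{"dp":[[0,0,-0.02],[0,0,-0.06],[0,0,-0.1],[0,-0.02,-0.13],[0,-0.05,-0.13]],"rotation":[[0,0,0],[0,0,0],[0,0,0],[0,0,0],[0,0,0]],"hand":[0,0,0,0,0]}'
python3 -m jog '{"dp":[[-0.006,-0.05,0],[-0.012,-0.1,0],[-0.018,-0.15,0],[-0.024,-0.2,0],[-0.03,-0.25,0]],"rotation":[[0,0,0],[0,0,0],[0,0,0],[0,0,0],[0,0,0]],"hand":[0,0,0,0,0]}'
python3 -m jog '{"dp":[[0,-0.04,0],[0,-0.055,0],[0,-0.055,0],[0,-0.055,0],[0,-0.055,0]],"rotation":[[0,0,0],[0,0,0],[0,0,0],[0,0,0],[0,0,0]],"hand":[0,0,0,0,0]}'
python3 - <<'E'
from h import *
s=env.sense(); print(s['eef_pos'],s['tool_rot'],s['width'])
c=snap('wrist'); save(c,'w2'); pickle.dump(c,open('w2.pkl','wb'))
W=cloud(c); h=cv2.cvtColor(c['pixels'],cv2.COLOR_RGB2HSV).astype(int)
q=((h[...,0]<6)|(h[...,0]>174))&(h[...,1]>150)&(abs(W[...,0]-468)<40)&(abs(W[...,1]+418)<30)&(W[...,2]>20)
p=W[q]; print(len(p),np.argwhere(q).mean(0),np.percentile(p,[3,50,97],axis=0).round(1))
E
```

```text
time: 4.53
eef_pos: [458.7, -63.2, 403.1]
tool_rot: [-180.0, 0.3, -179.9]
wrist_force: [-0.0, 0.1, -1.8]
width: 23.6
time: 5.15
eef_pos: [488.0, -314.6, 400.4]
tool_rot: [180.0, -0.0, -180.0]
wrist_force: [1.9, 0.4, -1.0]
width: 23.7
time: 5.78
eef_pos: [488.3, -366.7, 400.8]
tool_rot: [180.0, -0.0, -179.9]
wrist_force: [0.5, 0.3, -0.5]
width: 23.7
[ 488.27880146 -366.71999585  400.81868094] [ 1.79984039e+02 -1.83778848e-03 -1.79918010e+02] 23.70856185365409
361 [180.61495845 219.91966759] [[ 453.  -423.7   51.4]
 [ 471.3 -419.2   65.3]
 [ 493.9 -414.9   68.9]]
```

View pics/w2.png

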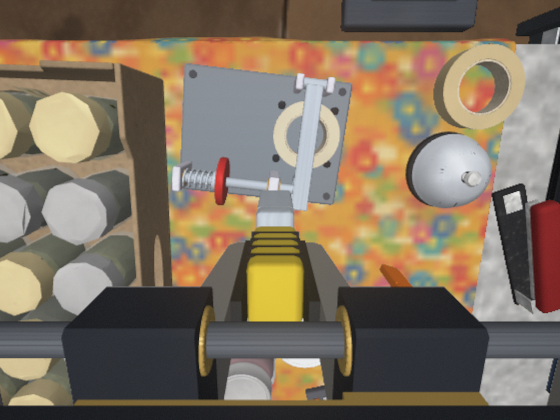

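The picture shows the red disc at (222,181), the bar running from (228,182) to the lug at about (273,184), and the link at (308,145). The key is firmly held. Next I fit the bar line, lug and key tips.

```bash
python3 - <<'E'
from h import *
c=pickle.load(open('w2.pkl','rb')); W=cloud(c); h=cv2.cvtColor(c['pixels'],cv2.COLOR_RGB2HSV).astype(int)
# bar strip
P=[]
for u in range(231,266,3):
    col=W[172:200,u]; k=np.argmax(col[:,2]*(col[:,2]<60)); m=(col[:,2]>43)&(col[:,2]<57); print(u,m.sum(),col[m].mean(0).round(1)); P.append(col[m])
P=np.vstack(P); vx=cv2.fitLine(P[:,:2].astype(np.float32),cv2.DIST_HUBER,0,.01,.01).ravel(); print('bar line',vx,'angle of x over y deg',np.degrees(np.arctan2(vx[0],vx[1])),'x at y=-419:',vx[2]+(-419-vx[3])*vx[0]/vx[1])
# base edges
q=(h[...,1]<70)&(abs(W[...,2]-12)<4)&(W[...,1]<-300)&(W[...,1]>-470)&(W[...,0]<520); q=cv2.morphologyEx(q.astype(np.uint8),cv2.MORPH_OPEN,np.ones((5,5)))
n,l,s,_=cv2.connectedComponentsWithStats(q); i=1+s[1:,4].argmax(); print('base',cv2.minAreaRect(W[l==i][:,:2].astype(np.float32)),s[i])
# link direction
q=(abs(W[...,2]-56)<4); q[:,:285]=0;q[:,335:]=0;q[:80]=0;q[212:]=0
P=W[q]; vx=cv2.fitLine(P[:,:2].astype(np.float32),cv2.DIST_HUBER,0,.01,.01).ravel(); print('link',vx,np.degrees(np.arctan2(vx[1],vx[0])),P.min(0),P.max(0))
# lug / white region
for v in (178,182,186): print(v,[(u,*W[v,u].round(0)) for u in range(262,285,3)])
# red disc line
q=((h[...,0]<6)|(h[...,0]>174))&(h[...,1]>150); q[:, :205]=0;q[:,240:]=0;q[:150]=0;q[210:]=0
P=W[q&(W[...,2]>30)]; vx=cv2.fitLine(P[P[:,2]>55][:,:2].astype(np.float32),cv2.DIST_HUBER,0,.01,.01).ravel(); print('disc',np.degrees(np.arctan2(vx[1],vx[0])),vx,P.min(0),P.max(0))
# key prong
print([ (v,*W[v,277].round(0)) for v in range(192,245,6)])
q=(W[...,2]>110)&(W[...,2]<185)&(W[...,0]>440)&(W[...,1]>-400)&(W[...,1]<-340)&(W[...,0]<500); print('key',q.sum(),W[q].min(0),W[q].max(0))
E
```

```text
231 10 [ 475.4 -410.8   48.4]
234 9 [ 475.8 -407.8   49.1]
237 10 [ 476.4 -404.9   48.4]
240 10 [ 476.4 -401.9   48.4]
243 9 [ 476.8 -398.9   49. ]
246 10 [ 477.3 -396.    48.6]
249 10 [ 477.3 -393.1   48.5]
252 8 [ 478.2 -390.1   49.3]
255 10 [ 478.4 -387.2   48.1]
258 10 [ 478.3 -384.2   49. ]
261 9 [ 478.8 -381.2   48.7]
264 9 [ 478.8 -378.3   48.8]
bar line [ 1.2805970e-01  9.9176645e-01  4.7705005e+02 -3.9468680e+02] angle of x over y deg 7.357484 x at y=-419: 473.91064
base ((422.1394348144531, -404.1081237792969), (125.1642837524414, 110.88863372802734), 83.61578369140625) [  180    64   124   119 10477]
link [ 9.9309111e-01 -1.1734587e-01  4.3745319e+02 -3.3775168e+02] -6.7389493 [ 381.72530001 -351.88841989   52.0254431 ] [ 502.01242756 -314.49594105   59.99552337]
178 [(262, np.float64(478.0), np.float64(-382.0), np.float64(13.0)), (265, np.float64(478.0), np.float64(-378.0), np.float64(12.0)), (268, np.float64(472.0), np.float64(-374.0), np.float64(46.0)), (271, np.float64(470.0), np.float64(-371.0), np.float64(59.0)), (274, np.float64(470.0), np.float64(-368.0), np.float6
[... 1382 characters left out ...]
852   69.94548546]
[(192, np.float64(466.0), np.float64(-366.0), np.float64(144.0)), (198, np.float64(466.0), np.float64(-366.0), np.float64(164.0)), (204, np.float64(466.0), np.float64(-366.0), np.float64(180.0)), (210, np.float64(466.0), np.float64(-366.0), np.float64(194.0)), (216, np.float64(468.0), np.float64(-366.0), np.float64(199.0)), (222, np.float64(472.0), np.float64(-366.0), np.float64(198.0)), (228, np.float64(473.0), np.float64(-366.0), np.float64(206.0)), (234, np.float64(473.0), np.float64(-366.0), np.float64(216.0)), (240, np.float64(473.0), np.float64(-366.0), np.float64(224.0))]
key 549 [ 465.46406023 -378.66790131  135.71096287] [ 468.16857935 -356.70501696  184.98396314]
```

Collar centre is at about (473.5,−419.3) and the stand's yaw is about −6.7° (bar, link and base agree; the disc gives −5.7°). The lug face at y≈−374 matches the stated 46 mm. Aligning the key and going down part way.

```bash

python3 -m jog '{"dp":[[0.006,-0.013,0],[0.012,-0.026,0],[0.012,-0.026,0.02],[0.012,-0.026,0.045],[0.012,-0.026,0.055]],"rotation":[[0,0,0.06],[0,0,0.117],[0,0,0.117],[0,0,0.117],[0,0,0.117]],"hand":[0,0,0,0,0]}'
python3 - <<'E'
from h import *
s=env.sense(); print(s['eef_pos'],s['tool_rot'],s['width'],s['wrist_force'])
c=snap('wrist'); save(c,'w3')
c2=snap('scene'); 
a=cv2.resize(c2['pixels'][270:400,290:430],(453,420),interpolation=cv2.INTER_CUBIC)
cv2.imwrite('pics/w3b.png',np.hstack([c['pixels'][100:400,130:450],a[:300,:450]])[:,:,::-1])
E
```

```text
time: 6.45
eef_pos: [475.3, -394.5, 344.3]
tool_rot: [179.9, -0.1, 173.2]
wrist_force: [0.5, 0.4, -0.4]
width: 23.6
[ 475.32957901 -394.52000488  344.29874244] [ 1.79943226e+02 -1.02131159e-01  1.73162580e+02] 23.59483160111014 [ 0.46953098  0.37723226 -0.37103318]
```

View pics/w3b.png

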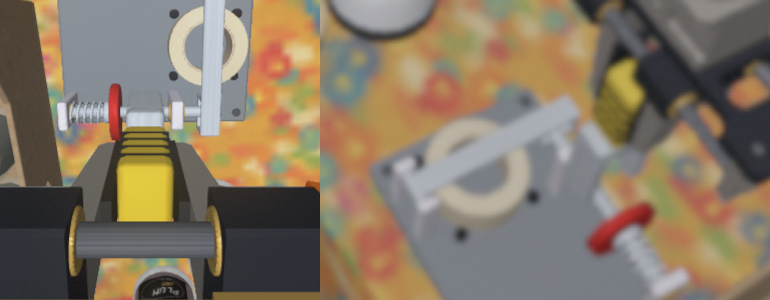

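The key sits in the gap between the disc (left panel 115,115) and the lug (175,110), with the bar centred. Continuing down.

```bash

python3 -m jog '{"dp":[[-0.001,0.001,0.01],[-0.001,0.001,0.025],[-0.001,0.001,0.04],[-0.001,0.001,0.053],[-0.001,0.001,0.059]],"rotation":[[0,0,0],[0,0,0],[0,0,0],[0,0,0],[0,0,0]],"hand":[0,0,0,0,0]}'
python3 -m jog '{"dp":[[0,-0.003,0],[0,-0.005,0],[0,-0.007,0],[0,-0.009,0],[0,-0.011,0]],"rotation":[[0,0,0],[0,0,0],[0,0,0],[0,0,0],[0,0,0]],"hand":[0,0,0,0,0]}'
```

```text
time: 7.18
eef_pos: [477.0, -392.9, 285.4]
tool_rot: [180.0, -0.1, 173.3]
wrist_force: [0.0, -0.1, -1.6]
width: 24.0
time: 7.8
eef_pos: [476.0, -404.2, 286.9]
tool_rot: [-180.0, 0.0, 173.3]
wrist_force: [0.4, 1.2, -1.3]
width: 23.8
```

```bash

python3 -m jog '{"dp":[[0,-0.003,0],[0,-0.006,0],[0,-0.009,0],[0,-0.012,0],[0,-0.014,0]],"rotation":[[0,0,0],[0,0,0],[0,0,0],[0,0,0],[0,0,0]],"hand":[0,0,0,0,0]}'
python3 -m jog '{"dp":[[0,0,0],[0,0,0],[0,0,0],[0,0,0],[0,0,0]],"rotation":[[0,0,0],[0,0,0],[0,0,0],[0,0,0],[0,0,0]],"hand":[0,0,0,0,0]}'
python3 - <<'E'
from h import *
c=snap('wrist');c2=snap('scene'); 
a=cv2.resize(c2['pixels'][270:400,290:430],(450,418),interpolation=cv2.INTER_CUBIC)
W=cloud(c2); q=(W[...,2]>70)&(abs(W[...,1]+340)<25)&(W[...,0]>380)&(W[...,0]<470);print('link',q.sum(),W[q].max(0) if q.any() else 0)
cv2.imwrite('pics/w4.png',np.hstack([c['pixels'][60:400,130:450],a[:340]])[:,:,::-1])
E
```

```text
time: 8.43
eef_pos: [474.4, -418.0, 286.6]
tool_rot: [180.0, 0.0, 173.3]
wrist_force: [0.8, 3.9, 0.5]
width: 24.0
time: 9.05
eef_pos: [474.4, -417.9, 286.7]
tool_rot: [180.0, 0.0, 173.3]
wrist_force: [1.9, 3.7, -0.2]
width: 23.9
link 3645 [ 469.99861414 -315.05913271  621.98084245]
```

View pics/w4.png

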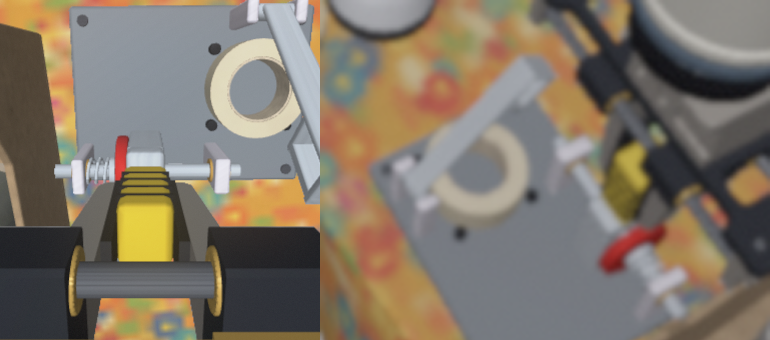

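The link is raised clear of the roll (scene panel 530,80) while the prongs hold the collar. Now I back off, lift, and return over the tray.

```bash

python3 -m jog '{"dp":[[0,0.004,0],[0,0.009,0],[0,0.015,0],[0,0.021,0],[0,0.024,0]],"rotation":[[0,0,0],[0,0,0],[0,0,0],[0,0,0],[0,0,0]],"hand":[0,0,0,0,0]}'
python3 -m jog '{"dp":[[0,0,-0.01],[0,0,-0.03],[0,0,-0.06],[0,0,-0.1],[0,0,-0.125]],"rotation":[[0,0,0],[0,0,0],[0,0,0],[0,0,0],[0,0,0]],"hand":[0,0,0,0,0]}'
```

```text
time: 9.78
eef_pos: [477.1, -393.8, 286.7]
tool_rot: [-180.0, -0.0, 173.3]
wrist_force: [0.4, 0.0, -0.6]
width: 23.8
time: 10.4
eef_pos: [477.3, -394.4, 414.6]
tool_rot: [-179.9, 0.1, 173.3]
wrist_force: [-0.2, -0.8, -2.1]
width: 23.2
```

```bash

python3 -m jog '{"dp":[[0.0,0.0,-0.03],[0.011,0.07,-0.03],[0.021,0.13,-0.03],[0.031,0.19,-0.03],[0.041,0.25,-0.03]],"rotation":[[0,0,0],[0,0,-0.03],[0,0,-0.06],[0,0,-0.09],[0,0,-0.117]],"hand":[0,0,0,0,0]}'
python3 - <<'E'
from h import *
s=env.sense(); print(s['eef_pos'],s['tool_rot'])
E
```

```text
time: 11.02
eef_pos: [465.2, -142.8, 442.6]
tool_rot: [-180.0, 0.1, -180.0]
wrist_force: [0.5, 0.1, -0.7]
width: 23.6
[ 465.22571238 -142.77142559  442.59971001] [-1.79967126e+02  8.42084551e-02 -1.79976225e+02]
```

```bash

python3 -m jog '{"dp":[[0.003,0.05,0],[0.005,0.1,0],[0.006,0.13,0],[0.006,0.138,0],[0.006,0.138,0]],"rotation":[[0,0,0],[0,0,0],[0,0,0],[0,0,0],[0,0,0]],"hand":[0,0,0,0,0]}'
python3 -m jog '{"dp":[[0,0,0.04],[0,0,0.09],[0,0,0.13],[0,0,0.155],[0,0,0.163]],"rotation":[[0,0,0],[0,0,0],[0,0,0],[0,0,0],[0,0,0]],"hand":[0,0,0,0,0]}'
python3 -m jog '{"dp":[[0,0,0.002],[0,0,0.004],[0,0,0.006],[0,0,0.007],[0,0,0.007]],"rotation":[[0,0,0],[0,0,0],[0,0,0],[0,0,0],[0,0,0]],"hand":[0,0,0,0,0]}'
```

```text
time: 11.65
eef_pos: [459.8, -6.5, 442.1]
tool_rot: [-180.0, 0.0, -179.9]
wrist_force: [-0.8, -0.7, -1.4]
width: 23.7
time: 12.28
eef_pos: [459.4, -7.5, 277.5]
tool_rot: [-180.0, -0.1, 179.9]
wrist_force: [0.0, 0.8, -0.0]
width: 23.6
time: 12.9
eef_pos: [459.7, -6.3, 271.9]
tool_rot: [-180.0, 0.0, -180.0]
wrist_force: [-0.8, -0.8, -1.8]
width: 23.8
```

Not touching yet: the force reads −1.8 N, which is just the key's weight. Lowering a millimetre at a time.

```bash

python3 -m jog '{"dp":[[0,0,0.0005],[0,0,0.001],[0,0,0.0015],[0,0,0.002],[0,0,0.002]],"rotation":[[0,0,0],[0,0,0],[0,0,0],[0,0,0],[0,0,0]],"hand":[0,0,0,0,0]}'
```

```text
time: 13.52
eef_pos: [459.8, -6.3, 270.6]
tool_rot: [180.0, 0.0, -180.0]
wrist_force: [-4.5, -0.3, 13.1]
width: 23.6
```

```bash

python3 -m jog '{"dp":[[0,0,-0.0007],[0,0,-0.0007],[0,0,-0.0007],[0,0,-0.0007],[0,0,-0.0007]],"rotation":[[0,0,0],[0,0,0],[0,0,0],[0,0,0],[0,0,0]],"hand":[0,0,27,32,40]}' 15
python3 -m jog '{"dp":[[0,0,0],[0,0,0],[0,0,0],[0,0,0],[0,0,0]],"rotation":[[0,0,0],[0,0,0],[0,0,0],[0,0,0],[0,0,0]],"hand":[50,65,80,90,90]}'
python3 -m jog '{"dp":[[0,0,-0.01],[0,0,-0.04],[0,0,-0.08],[0,0,-0.12],[0,0,-0.15]],"rotation":[[0,0,0],[0,0,0],[0,0,0],[0,0,0],[0,0,0]],"hand":[90,90,90,90,90]}'
python3 -m jog '{"dp":[[0,0,0],[0,0,0],[0,0,0],[0,0,0],[0,0,0]],"rotation":[[0,0,0],[0,0,0],[0,0,0],[0,0,0],[0,0,0]],"hand":[90,90,90,90,90]}'
python3 - <<'E'
from h import *
c=snap('wrist');c2=snap('scene')
a=cv2.resize(c2['pixels'][130:400,190:430],(373,420),interpolation=cv2.INTER_CUBIC)
W=cloud(c);q=(abs(W[...,2]-123)<6)&(abs(W[...,0]-459)<40)&(abs(W[...,1]+7)<40)
p=W[q];print('top',p.mean(0),p[:,2].std(),cv2.minAreaRect(p[:,:2].astype(np.float32)))
h=cv2.cvtColor(c2['pixels'],cv2.COLOR_RGB2HSV).astype(int);W=cloud(c2)
q=((h[...,0]<6)|(h[...,0]>174))&(h[...,1]>170);q[:325]=0;q[360:]=0;q[:,:370]=0;q[:,405:]=0
print('red collar scene',q.sum(),np.median(W[q],0))
cv2.imwrite('pics/w5.png',np.hstack([c['pixels'][:,130:450],a])[:,:,::-1])
E
```

```text
time: 14.15
eef_pos: [459.7, -6.3, 270.3]
tool_rot: [-180.0, -0.0, -180.0]
wrist_force: [-0.1, -0.1, -0.1]
width: 36.0
time: 14.78
eef_pos: [459.7, -6.3, 270.4]
tool_rot: [-180.0, -0.0, -180.0]
wrist_force: [0.2, 0.0, -1.3]
width: 82.2
time: 15.4
eef_pos: [459.6, -6.3, 422.9]
tool_rot: [-180.0, 0.1, -180.0]
wrist_force: [0.3, 0.8, 0.1]
width: 82.8
time: 16.02
eef_pos: [459.6, -6.3, 419.9]
tool_rot: [180.0, -0.1, -180.0]
wrist_force: [-0.6, 0.5, -1.1]
width: 82.6
top [458.17844876  -7.50319801 123.24474483] 1.210680157832285 ((459.06915283203125, -7.631472587585449), (29.83308982849121, 23.078218460083008), 0.4986552894115448)
red collar scene 71 [ 466.29454396 -421.56365713   63.56026067]
```

View pics/w5.png

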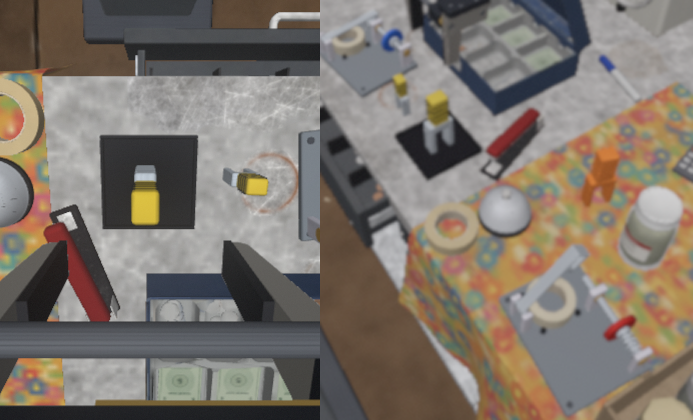

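The key stands upright in the tray (left panel 146,205), the red link is up (right panel 545,280) and the blue link is down. The collar is back at y −421.6 in the scene camera, against −421.5 before the push. Handing in.

```bash
python3 -c "
from station import env
print(env.hand_in())"
```

```text
the job is handed in; nothing more can be done
None
```

The job is done and handed in at about 16 s of the 54 s allowed; the hand-in reports no verdict. I gripped the large yellow key from the tray and set its prongs astride the red stand's bar, between collar and lug. I then pushed the collar about 14 mm, at about 4 N, until the link sprang up, backed off, and stood the key in the tray again.

Last checks before handing in:
- **Key:** its top is level at z 123 mm, and it stands at (459, −7.6), about 4–5 mm from the measured tray centre.
- **Red stand:** the link is up. The scene camera puts the collar within 0.1 mm in y of where it was before the push.
- **Blue stand:** it looks locked in the scene view; I did not measure its link.
- **Gripper:** open and raised about 150 mm clear.

Readings that disagreed:
- **Cameras:** the scene and top cameras differed by about 5–7 mm in y, so I used the close wrist views, which matched the given sizes.
- **Stand angle:** the bar, link and base gave about −6.4 to −7.4° and the disc −5.7°; I used −6.7°.
- **Set-down:** the key touched the tray floor with a brief 13 N, which I eased off before opening the gripper.

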